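Lay the forceps ready on the sloping rest

ROBOT

A 7-joint arm with a two-finger parallel gripper is mounted at the origin on the work surface; the furniture and walls round the work are solid. World frame = base frame: x ahead of the robot, y to its left, z up, the work surface at z = 0. Lengths are in mm, angles in rad, forces in N, time in s.
With the tool pointing down it reaches from about 400 to 850 mm from the base axis. Payload 4.4 kg.
Tool frame: the origin (TCP) lies on the centre line of the jaws, within the pads' length; the fingertips stand 19 mm ahead of it and the grasp point (between the pads) is the TCP (env.finger_overhang is the distance from the TCP to the fingertips, in mm); z points along the fingers, y is the line along which they close (so a half turn about z gives the same grasp; the last joint's range is limited). The gripper opens to 94 mm and grips with 3 to 60 N. Pads are 16 mm wide; open, the fingers measure 119 mm over their backs; the gripper's body (75 mm by 177 mm) begins 78 mm behind the grasp point.
Start: joints at [1.089, 0.628, 0.038, 1.517, -0.027, 0.996, -0.02], TCP at [262.578, -594.618, 224.478] pointing down, gripper open.
Joint ranges: [-3.06, 3.06], [-0.37, 2.12], [-1.25, 1.32], [0.18, 2.47], [-1.1, 4.24], [0.23, 1.98], [-2.94, 2.94]. Speed limits (rad/s): [2.57, 2.57, 3.14, 3.14, 3.14, 3.14, 3.14].

INTERFACE

Orientations are given as a unit quaternion [w, x, y, z].
In Python, from plant import readout, get_image, camera_info, order, env gives the robot as it stands.
- The arm moves only by the shell command python3 -m jog 'ROWS'. ROWS is JSON, a list of rows, each an object of numbers: "jaw": the opening, from -1 (shut) to 1 (fully open); "tx", "ty", "tz": the shift along the tool's x, y, z in mm; "wx", "wy", "wz": the turn, a rotation vector about the tool's x, y, z in degrees. In form: [{"jaw": .., "tx": .., "ty": .., "tz": .., "wx": .., "wy": .., "wz": ..}, ...]. A call has 1 to 8 rows; each row shifts and turns the commanded pose from where the row before left it, along the tool's axes as they then stand; what a row does not reach is not made up. A row lasts 1/8 s, in which the tool goes at most 62.5 mm and 10.7 degrees, less where a joint would pass 70% of its speed; a pose out of reach is approached as far as the arm can. A call is refused whole if a number of a shift passes 62.5 or a number of a turn 10.7, either way. A call with a gripper value outside its range is refused whole. The fingers move at their own pace and stop on an object; the grip force is fixed at half the most. Time passes only in rows, so rows that do not move let the fingers close. It gives the time, the measured TCP pose, the force, the opening and the grip force at its end, in the units of the state.
- readout.state(): the state, without advancing time (a new reading comes with each control period).
- get_image(name): name is "scene" or "top" or "wrist"; returns the picture (420x560x3 uint8, blue, green, red); there is no depth.
- camera_info(name): a dict with "camera_matrix" (3x3 intrinsics, pixels), "rvec" (rotation vector, rad) and "tvec" (3), from world to camera coordinates, as OpenCV has them; the wrist camera has in their place "hand_eye" (4x4, takes a point from camera to tool coordinates, whose origin is the TCP and whose axes are the flange's). Camera axes: x right, y down, z forward; pixel columns grow to the right and rows downward; lengths in mm; the calibration is good to about 2 mm. The wrist camera is an equidistant fisheye: a pixel r from the principal point sees the ray r / f radians off the axis. A picture is of the moment at which its call begins: read the wrist's pose just before it. camera_info takes no time and is no camera call.
- order.close_job(): hands the job in; it is judged then, once.
The state is a dict: "clock": time; "joint_pos": joint angles; "dq": joint speeds; "tau": joint torques, N m; "position": TCP position; "orientation": TCP orientation; "contact_force": force on the tool from outside, world axes, zero at the start; "ft_torque": the same for the moment, N m; "gripper_width": finger opening in mm; "grasp_force": force on a finger pad.
Only numpy, scipy, OpenCV 4.12 (cv2) and the standard library are available. Lean on these libraries where they do the work, as an engineer would, in place of code of your own. Each camera call takes 0.05 s, during which the arm holds its last target. There are 200 camera calls.

TASK

Pull the steel forceps out of the upright holder and lay them lengthwise in the channel of the sloping rest, with the end that stood down in the holder at the bottom against the lip. Lay them down gently rather than dropping them, let go, and leave the marker and the pen in the holder and the other things on the table where they are.

Things in the scene. Friction and masses are not known exactly. Their poses are not given: they have to be found in the camera images.
- holder: Grey plastic block screwed down, 46 x 176 x 72 mm, on a 62 x 190 x 6 mm flange, with a row of three square wells 60 mm apart along its y axis, each 24 mm wide and 62 mm deep. The forceps, a thick marker and a thin pen stand one in each well, in any order, sticking out 54 to 76 mm. Origin: centre of its underside; z up.
- forceps: Plain steel forceps, 132 mm long; grips and lies as a full 16 x 9 mm bar; about 30 g. Origin: mid-length on one flat side. x goes across the 16 mm width, z through the thickness (solid from z = 0 to 9 mm), y along the length, up as it stands in the holder. Stands loosely, may lean a few degrees; x starts along the holder's x axis, across the row.
- forceps_upper (a point): Centre of the end of the forceps that sticks up from the holder at the start.
- forceps_lower (a point): Centre of the end of the forceps that stands down in the well at the start.
- rest: Steel sloping rest screwed to the table: 100 x 60 x 6 mm foot plate carrying a short open channel at 45 degrees, highest point about 80 mm above the table. Origin on the table under the channel's low end; its x axis is level and points towards the channel's high end.
- channel: The rest's channel: a straight tray of 3 mm sheet, 32 mm wide inside and 74 mm long, open at the top end, side walls 14 mm high, and a 16 mm lip across the bottom end. Origin: centre of the channel floor at the lip's inner face, 16 mm above the table. x runs up the slope along the channel (45 degrees), y across, z square out of the floor. Forceps lying in it stick out 58 mm beyond its high end.
- channel_high (a point): Centre of the channel floor's upper edge, 74 mm from the lip.
- marker: Thick board marker, 126 mm long, 16 mm across, standing in one well. Origin half way up, on its side. Stays there.
- pen: Thin pen, 138 mm long, 8 mm across, standing loosely in one well. Origin half way up, on its side. Stays there.
- petri: Loose clear petri dish, 61 mm across, 15 mm high. Origin under its centre. Leave alone.
- roll: Loose standing paper roll, 70 mm across, 100 mm high. Origin under its centre. Leave alone.
- reagent: Loose small dropper bottle, 26 mm across, 75 mm high. Origin under its centre. Leave alone.
- box: Loose carton, 65 x 141 x 30 mm. Origin under its centre. Leave alone.

How it is judged (in metres and radians):
On the way:
1. the forceps are pulled fully clear of the holder: their lower end is above its top (height (world z) of forceps_lower above 0.08 m), for 0.1 s.
At the end, for the whole second after the job is handed in: The forceps lie at rest in the channel, lengthwise within 0.25 rad of it, the end that stood down in the holder at the bottom: within 18 mm of the lip, between the side walls and within 14 mm of the channel floor (angle between the y axis of forceps and the x axis of channel, either way round below 0.25 rad and x of forceps_lower in the frame of channel between -0.005 and 0.018 m and y of forceps_lower in the frame of channel between -0.016 and 0.016 m and z of forceps_lower in the frame of channel below 0.014 m and linear speed of forceps below 0.02 m/s); the robot touches nothing.
It fails at once if the forceps are dropped: they move faster than 0.6 m/s with no finger on them (a free fall of about 18 mm) (linear speed of forceps above 0.6 m/s and contact force between the fingers and forceps below 0.05 N).
It fails at once if the forceps are pressed on the rest with more than 25 N (contact force between forceps and rest above 25 N).
It fails at once if the marker or the pen is pulled up or displaced by more than 40 mm (distance of any of marker, pen from where it was at the start of the episode above 0.04 m).
It fails at once if a loose thing on the table is moved by more than 30 mm (distance of any of petri, roll, reagent, box from where it was at the start of the episode above 0.03 m).
It also fails if it takes over 35 s, if anything falls off the work surface, if the arm or the gripper's body presses on something with over 40 N, if the wrist force passes 120 N, or if a joint passes its speed limit or range.

## Working session

There is one attempt and no reset: what is moved stays moved. The work goes in short steps, Python scripts to look and compute and a shell command to move; the robot and the scene stay as the last step left them, time stands still between calls to the robot, and variables do not carry over. Pictures are saved under pics/ and viewed, at most 10 in all, crops included, and the job is handed in when it is done.

```bash
ls; mkdir -p pics; python3 - <<'E'
from plant import readout,get_image,camera_info,env
import cv2,numpy as np
s=readout.state();print(s)
for n in ("scene","top"):
    cv2.imwrite(f"pics/{n}0.png",get_image(n));print(n,camera_info(n))
print(camera_info("wrist"))
E
```

```text
pics
{'clock': 0.0, 'joint_pos': array([ 1.08917883,  0.62931198,  0.03846201,  1.51833943, -0.02701119,
        0.9962932 , -0.01999287]), 'dq': array([-0.00043571,  0.0004746 ,  0.00079135, -0.00145732,  0.0010782 ,
       -0.00137818,  0.00056376]), 'tau': array([-1.23532350e-04, -5.49729037e+01,  1.14380557e+00, -1.86633217e+01,
       -5.21754753e-02,  2.35751260e-02,  1.61284925e-04]), 'position': array([ 262.33014578, -594.03870583,  223.58572519]), 'orientation': array([-8.94409985e-04,  9.78465807e-01,  2.06406940e-01, -2.01041859e-04]), 'contact_force': array([ 1.07991356, -1.02563017, -0.50399203]), 'ft_torque': array([ 0.0166956 ,  0.02123445, -0.00562771]), 'grasp_force': 0.0, 'gripper_width': 93.85506748427753}
scene {'camera_matrix': array([[429.13704227,   0.        , 275.76406811],
       [  0.        , 429.13704227, 219.88813653],
       [  0.        ,   0.        ,   1.        ]]), 'rvec': array([ 1.14837413, -2.15433104,  1.14109246]), 'tvec': array([241.4150298 , 354.16637977, 553.73544828])}
top {'camera_matrix': array([[383.15632736,   0.        , 283.59784187],
       [  0.        , 383.15632736, 208.87353252],
       [  0.        ,   0.        ,   1.        ]]), 'rvec': array([ 2.13703236, -2.1369654 ,  0.1790302 ]), 'tvec': array([-23.51026578, 539.94111291, 948.13032252])}
{'camera_matrix': array([[325.1922621 ,   0.        , 280.40190105],
       [  0.        , 325.1922621 , 199.81007921],
       [  0.        ,   0.        ,   1.        ]]), 'hand_eye': array([[-6.75763386e-04, -9.70715851e-01, -2.40229640e-01,
         6.85730448e+01],
       [ 9.99999769e-01, -6.72266774e-04, -9.65043973e-05,
        -1.77871611e-01],
       [-6.78200567e-05, -2.40229649e-01,  9.70716082e-01,
        -1.59682511e+02],
       [ 0.00000000e+00,  0.00000000e+00,  0.00000000e+00,
         1.00000000e+00]])}
```

View pics/scene0.png

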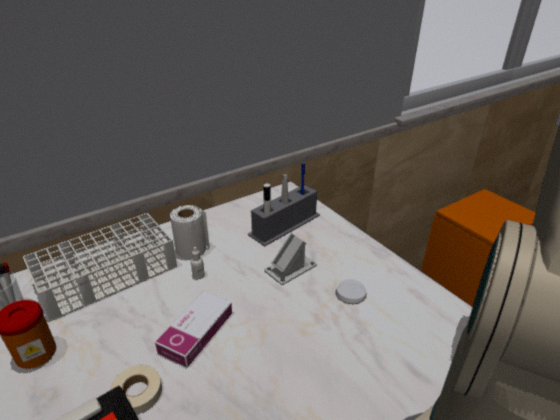

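View pics/top0.png

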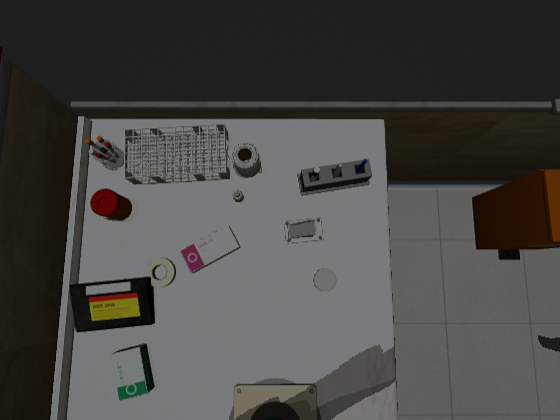

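The scene view shows the forceps as the grey bar in the middle well (285,188), the marker at (267,195) and the blue pen at (303,178). The rest is at (290,260), with its high end to the left in the top view or to be confirmed. I'll enlarge the crops.

```bash
python3 - <<'E'
import cv2,numpy as np
s=cv2.imread("pics/scene0.png")[150:290,240:330];t=cv2.imread("pics/top0.png")[145:255,275:385]
a=cv2.resize(s,None,fx=4,fy=4,interpolation=2);b=cv2.resize(t,None,fx=4,fy=4,interpolation=2)
b=cv2.convertScaleAbs(b,alpha=1.6)
c=np.zeros((560,360+440,3),np.uint8);c[:560,:360]=a;c[:440,360:]=b
cv2.imwrite("pics/crop.png",c)
E
```

```text
(no output)
```

View pics/crop.png

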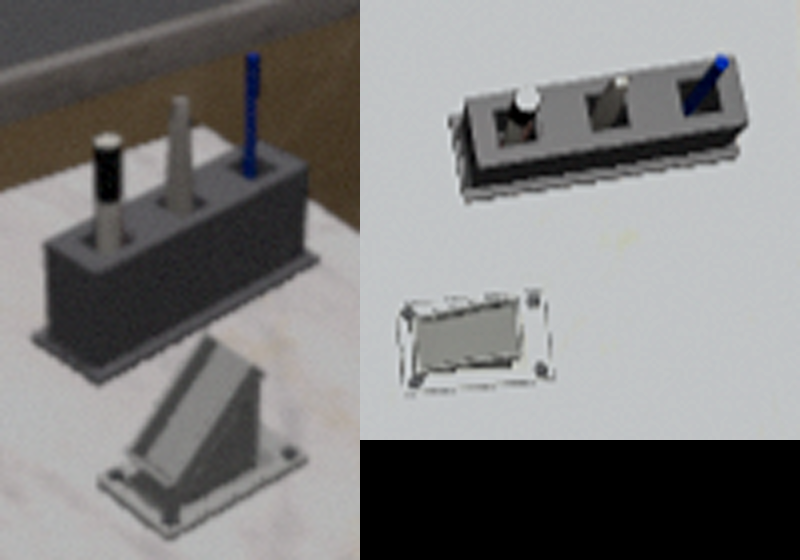

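```bash
cat > h.py <<'E'
import cv2,numpy as np
from plant import readout,get_image,camera_info
from scipy.spatial.transform import Rotation as R
def ray(n,uv):
    c=camera_info(n);Rm=cv2.Rodrigues(c["rvec"])[0]
    d=np.linalg.inv(c["camera_matrix"])@[uv[0],uv[1],1.]
    return -Rm.T@c["tvec"],Rm.T@d
def plane(o,d,z): return o+d*(z-o[2])/d[2]
def two(r1,r2):
    (a,d),(b,e)=r1,r2;A=np.c_[d,-e];t=np.linalg.lstsq(A,b-a,rcond=None)[0]
    p,q=a+d*t[0],b+e*t[1];return (p+q)/2,np.linalg.norm(p-q)
def pose():
    s=readout.state();q=s["orientation"];return R.from_quat([q[1],q[2],q[3],q[0]]),np.array(s["position"])
def wray(uv,P=None):
    Rt,p=P or pose();c=camera_info("wrist");K=c["camera_matrix"];H=c["hand_eye"]
    x=(uv[0]-K[0,2])/K[0,0];y=(uv[1]-K[1,2])/K[1,1];r=np.hypot(x,y)+1e-12
    d=np.array([x/r*np.sin(r),y/r*np.sin(r),np.cos(r)])
    return p+Rt.apply(H[:3,3]),Rt.apply(H[:3,:3]@d)
E
python3 - <<'E'
from h import *
np.set_printoptions(precision=1,suppress=True)
T=lambda u,v:ray("top",(275+(u-360)/4,145+v/4)); S=lambda u,v:ray("scene",(240+u/4,150+v/4))
for k in [(465,100),(730,57),(748,125),(478,165),(517,127),(608,111),(700,97)]: print("holder",plane(*T(*k),72))
for k in [(400,303),(538,290),(553,380),(407,393)]: print("foot",plane(*T(*k),6))
print("forc top",two(T(621,80),S(180,98)),"marker",two(T(525,98),S(107,137)),"pen",two(T(720,63),S(252,55)))
for k in [(30,340),(97,380),(318,260)]: print("flange S",plane(*S(*k),6))
for k in [(45,245),(98,270),(308,160)]: print("hold S",plane(*S(*k),72))
for k in [(100,480),(172,535),(308,460)]: print("foot S",plane(*S(*k),6))
E
```

```text
holder [636.3 -68.6  72. ]
holder [ 665.  -239.5   72. ]
holder [ 620.  -249.4   72. ]
holder [593.7 -76.6  72. ]
holder [ 618.6 -101.7   72. ]
holder [ 629.1 -160.1   72. ]
holder [ 638.4 -219.3   72. ]
foot [514.1 -27.4   6. ]
foot [ 522.9 -119.9    6. ]
foot [ 462.5 -129.     6. ]
foot [453.9 -31.9   6. ]
forc top (array([ 630.6, -158.1,  139.2]), np.float64(0.7987675542075388)) marker (array([ 620.1, -101.2,  136.6]), np.float64(0.16865623933667426)) pen (array([ 639. , -215.7,  146.8]), np.float64(1.1873415396445914))
flange S [636.8 -55.5   6. ]
flange S [581.9 -67.5   6. ]
flange S [ 608.8 -250.3    6. ]
hold S [631.7 -65.5  72. ]
hold S [593.2 -76.7  72. ]
hold S [ 623.6 -249.6   72. ]
foot S [507.7 -22.    6. ]
foot S [451.3 -29.4   6. ]
foot S [ 458.9 -123.6    6. ]
```

```bash
cat >> h.py <<'E'
def target(closing,zdir):
    z=np.array(zdir,float);z/=np.linalg.norm(z);y=np.array(closing,float);y-=z*(y@z);y/=np.linalg.norm(y)
    return R.from_matrix(np.c_[np.cross(y,z),y,z])
def delta(Rg,pg):
    Rt,p=pose();print("shift tool",Rt.inv().apply(np.array(pg)-p).round(1),"turn deg",np.degrees((Rt.inv()*Rg).as_rotvec()).round(2))
E
python3 - <<'E'
from h import *
Rt,p=pose();print(p,Rt.as_matrix().round(3))
for s in (1,-1): delta(target((s*.986,s*.166,0),(0,0,-1)),(560,-120,330))
E
```

```text
[ 262.35276055 -594.07972587  223.6826839 ] [[ 0.915  0.404 -0.001]
 [ 0.404 -0.915  0.002]
 [ 0.    -0.002 -1.   ]]
shift tool [ 463.8 -313.6 -105.8] turn deg [-8.000e-02 -6.000e-02 -7.573e+01]
shift tool [ 463.8 -313.6 -105.8] turn deg [-7.0000e-02  9.0000e-02  1.0427e+02]
```

```bash
python3 -m jog '[{"jaw":1,"tx":30,"ty":-20,"tz":-20},{"jaw":1,"tx":58,"ty":-38,"tz":-20},{"jaw":1,"tx":58,"ty":-39,"tz":-20},{"jaw":1,"tx":58,"ty":-39,"tz":-20},{"jaw":1,"tx":58,"ty":-39,"tz":-16},{"jaw":1,"tx":58,"ty":-39,"tz":-10},{"jaw":1,"tx":58,"ty":-39},{"jaw":1,"tx":58,"ty":-39}]' && python3 -m jog '[{"jaw":1,"tx":28,"ty":-21,"wz":-9.5},{"jaw":1,"wz":-9.5},{"jaw":1,"wz":-9.5},{"jaw":1,"wz":-9.5},{"jaw":1,"wz":-9.5},{"jaw":1,"wz":-9.5},{"jaw":1,"wz":-9.5},{"jaw":1,"wz":-9.2}]' && python3 -m jog '[{"jaw":1},{"jaw":1}]'
python3 - <<'E'
from h import *
P=pose();im=get_image("wrist");cv2.imwrite("pics/w1.png",im);print(readout.state()["joint_pos"],P[1],P[0].as_quat());np.savez("w1",q=P[0].as_quat(),p=P[1])
delta(target((.986,.166,0),(0,0,-1)),(560,-120,330))
E
```

```text
[ 1.08922334  0.62910493  0.03847779  1.51809125 -0.02698704  0.99633214
 -0.02000093] [ 262.35276055 -594.07972587  223.6826839 ] [ 9.78467584e-01  2.06398840e-01 -1.72777930e-04 -8.22560415e-04]
shift tool [ 463.8 -313.7 -105.8] turn deg [-7.000e-02 -5.000e-02 -7.574e+01]schema error: expected keys jaw, tx, ty, tz, wx, wy, wz
```

View pics/w1.png

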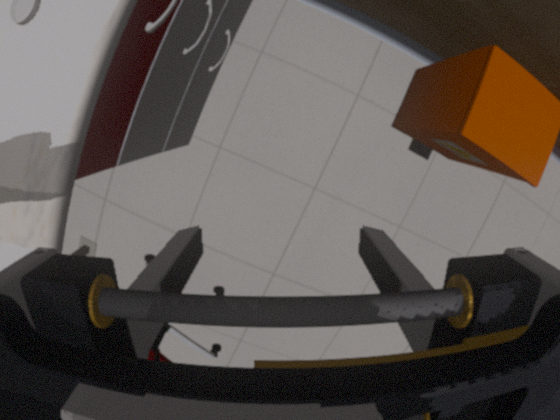

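The move was refused because all seven keys are required, so the picture shows only the floor beside the table at the start pose. I'll retry with full rows.

```bash
python3 -m jog '[{"jaw":1,"tx":30,"ty":-20,"tz":-20,"wx":0,"wy":0,"wz":0},{"jaw":1,"tx":58,"ty":-38,"tz":-20,"wx":0,"wy":0,"wz":0},{"jaw":1,"tx":58,"ty":-39,"tz":-20,"wx":0,"wy":0,"wz":0},{"jaw":1,"tx":58,"ty":-39,"tz":-20,"wx":0,"wy":0,"wz":0},{"jaw":1,"tx":58,"ty":-39,"tz":-16,"wx":0,"wy":0,"wz":0},{"jaw":1,"tx":58,"ty":-39,"tz":-10,"wx":0,"wy":0,"wz":0},{"jaw":1,"tx":58,"ty":-39,"tz":0,"wx":0,"wy":0,"wz":0},{"jaw":1,"tx":58,"ty":-39,"tz":0,"wx":0,"wy":0,"wz":0}]' && python3 -m jog '[{"jaw":1,"tx":28,"ty":-21,"tz":0,"wx":0,"wy":0,"wz":-9.5},{"jaw":1,"tx":0,"ty":0,"tz":0,"wx":0,"wy":0,"wz":-9.5},{"jaw":1,"tx":0,"ty":0,"tz":0,"wx":0,"wy":0,"wz":-9.5},{"jaw":1,"tx":0,"ty":0,"tz":0,"wx":0,"wy":0,"wz":-9.5},{"jaw":1,"tx":0,"ty":0,"tz":0,"wx":0,"wy":0,"wz":-9.5},{"jaw":1,"tx":0,"ty":0,"tz":0,"wx":0,"wy":0,"wz":-9.5},{"jaw":1,"tx":0,"ty":0,"tz":0,"wx":0,"wy":0,"wz":-9.5},{"jaw":1,"tx":0,"ty":0,"tz":0,"wx":0,"wy":0,"wz":-9.2}]' && python3 -m jog '[{"jaw":1,"tx":0,"ty":0,"tz":0,"wx":0,"wy":0,"wz":0},{"jaw":1,"tx":0,"ty":0,"tz":0,"wx":0,"wy":0,"wz":0}]' && python3 - <<'E'
from h import *
P=pose();im=get_image("wrist");cv2.imwrite("pics/w2.png",im);print(readout.state()["joint_pos"],P[1],P[0].as_quat());np.savez("w2",q=P[0].as_quat(),p=P[1])
delta(target((.986,.166,0),(0,0,-1)),(560,-120,330))
E
```

```text
clock: 1.15
position: [511.8, -200.9, 319.1]
orientation: [0.0, 0.978, 0.206, 0.0]
contact_force: [1.7, -0.6, -0.1]
gripper_width: 94.1
grasp_force: 0.0
clock: 2.15
position: [527.9, -172.2, 318.7]
orientation: [-0.0, 0.644, 0.765, -0.0]
contact_force: [0.2, -1.1, -0.4]
gripper_width: 94.0
grasp_force: 0.0
clock: 2.4
position: [528.0, -172.2, 318.8]
orientation: [-0.0, 0.647, 0.762, -0.0]
contact_force: [-0.1, -0.3, -0.5]
gripper_width: 93.9
grasp_force: 0.0
[ 0.50364678  0.41314969 -0.35131667  1.64732146  0.15502816  1.10882915
  0.27411641] [ 527.99090301 -172.23035636  318.84371163] [ 6.47075820e-01  7.62425640e-01 -7.11046858e-05 -1.44803622e-04]
shift tool [ 46.3  40.  -11.1] turn deg [-0.01 -0.   -0.17]
```

View pics/w2.png

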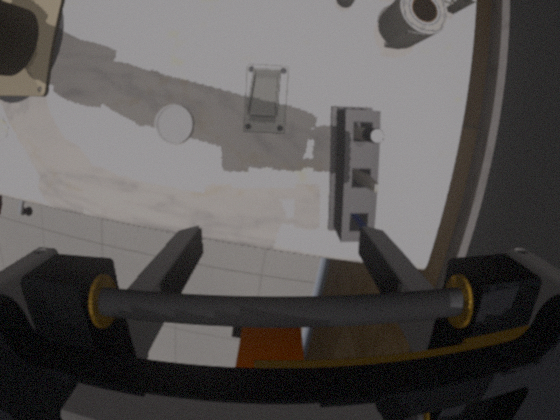

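The wrist picture shows the rest around (266,97) with foot corners near (248,66) and (286,130). The holder wells run down column 361, with the forceps at about (362,178).

```bash
python3 - <<'E'
import cv2,numpy as np
im=cv2.imread("pics/w2.png")
a=cv2.resize(im[60:140,240:292],None,fx=7,fy=7,interpolation=2);b=cv2.resize(im[100:245,325:390],None,fx=4,fy=4,interpolation=2)
c=np.zeros((580,364+260,3),np.uint8);c[:560,:364]=a;c[:580,364:]=b
cv2.imwrite("pics/w2c.png",cv2.convertScaleAbs(c,alpha=1.3))
E
```

```text
(no output)
```

View pics/w2c.png

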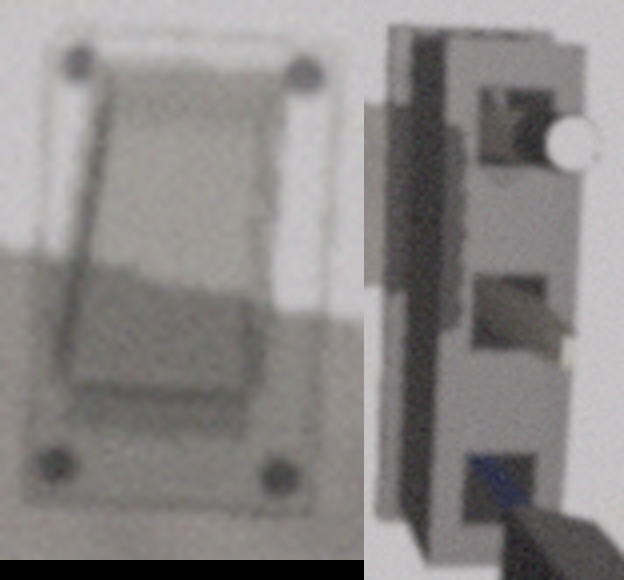

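```bash
python3 - <<'E'
from h import *
np.set_printoptions(precision=1,suppress=True)
d=np.load("w2.npz");P=(R.from_quat(d["q"]),d["p"])
A=lambda u,v:wray((240+(u-3)/7,60+(v-3)/7),P);B=lambda u,v:wray((325+(u-364-1.5)/4,100+(v-1.5)/4),P)
T=lambda u,v:ray("top",(275+(u-360)/4,145+v/4)); S=lambda u,v:ray("scene",(240+u/4,150+v/4))
s=np.array([plane(*A(*k),7) for k in [(78,62),(305,73),(57,463),(280,477)]]);print("screws",s,s.mean(0))
for e in (s[2]-s[0],s[3]-s[1]):print("yaw",np.degrees(np.arctan2(e[1],e[0])))
t=np.array([plane(*T(*k),7) for k in [(407,312),(533,299),(541,370),(415,381)]]);print("screws top",t,t.mean(0))
for e in (t[1]-t[0],t[2]-t[3]):print("yaw",np.degrees(np.arctan2(e[1],e[0])))
h=[plane(*A(*k),68) for k in [(75,390),(245,388)]];print("high",h,np.mean(h,0))
l=[plane(*A(*k),27) for k in [(100,70),(280,75)]];print("lip top",l,np.mean(l,0))
print("wall tops S/W",two(S(208,338),A(65,375)),two(S(262,372),A(255,380)))
for k in [(514,127),(509,312),(501,489)]:print("well",plane(*B(*k),72))
for k in [(445,40),(585,47),(428,563)]:print("hold corner",plane(*B(*k),72))
print("forceps top W/T/S",two(B(571,350),S(180,98)),two(B(571,350),T(623,79)), plane(*B(571,350),142))
print("forceps at holder top", [plane(*B(*k),72) for k in [(478,310)]])
E
```

```text
screws [[ 461.4  -34.6    7. ]
 [ 507.7  -29.9    7. ]
 [ 470.4 -118.1    7. ]
 [ 516.3 -113.9    7. ]] [488.9 -74.1   7. ]
yaw -83.81716163108308
yaw -84.15212585894999
screws top [[ 507.9  -32.     7. ]
 [ 516.7 -116.4    7. ]
 [ 469.1 -121.     7. ]
 [ 461.8  -37.3    7. ]] [488.8 -76.7   7. ]
yaw -84.05750193913032
yaw -85.00965650561261
high [array([ 477.4, -102.7,   68. ]), array([507.5, -97.7,  68. ])] [ 492.5 -100.2   68. ]
lip top [array([468.2, -38.5,  27. ]), array([503.3, -34.2,  27. ])] [485.7 -36.4  27. ]
wall tops S/W (array([484.4, -89.8,  86.1]), np.float64(25.933017068657957)) (array([ 500.5, -105.8,   47.6]), np.float64(26.072091488145666))
well [619.9 -98.3  72. ]
well [ 630.2 -157.2   72. ]
well [ 640.7 -216.3   72. ]
hold corner [592.9 -75.5  72. ]
hold corner [638.4 -68.2  72. ]
hold corner [ 621.7 -245.8   72. ]
forceps top W/T/S (array([ 630.1, -156.2,  140.2]), np.float64(1.8003395237714563)) (array([ 627.7, -156. ,  149.7]), np.float64(3.9529129403591337)) [ 630.1 -155.2  142. ]
forceps at holder top [array([ 619.8, -158.3,   72. ])]
```

```bash
cat >> h.py <<'E'
yaw=np.radians(-84.2);u=np.array([np.cos(yaw),np.sin(yaw),0]);O=np.array([486.3,-49.2,16.])
X=(u+[0,0,1])/2**.5;Z=(-u+[0,0,1])/2**.5;Y=np.cross(Z,X)
RP=target((.995,.101,0),-X)
def pl(x,y,z): return O+x*X+y*Y+z*Z
RG=target((.985,.174,0),(0,0,-1))
E
python3 - <<'E'
from h import *
delta(RP,pl(119,0,56));print(pl(119,0,56))
E
```

```text
shift tool [ 83.7 -23.9 179.2] turn deg [-1.42 44.98  3.4 ]
[490.80182836 -93.51967443 139.74368671]
```

```bash
python3 -m jog '[{"jaw":1,"tx":28,"ty":-8,"tz":40,"wx":0,"wy":0,"wz":0},{"jaw":1,"tx":28,"ty":-8,"tz":40,"wx":0,"wy":0,"wz":0},{"jaw":1,"tx":28,"ty":-8,"tz":40,"wx":0,"wy":0,"wz":0},{"jaw":1,"tx":0,"ty":0,"tz":0,"wx":-0.3,"wy":9,"wz":0.7},{"jaw":1,"tx":0,"ty":0,"tz":0,"wx":-0.3,"wy":9,"wz":0.7},{"jaw":1,"tx":0,"ty":0,"tz":0,"wx":-0.3,"wy":9,"wz":0.7},{"jaw":1,"tx":0,"ty":0,"tz":0,"wx":-0.3,"wy":9,"wz":0.7},{"jaw":1,"tx":0,"ty":0,"tz":0,"wx":-0.3,"wy":9,"wz":0.7}]' && python3 - <<'E'
from h import *
print(readout.state()["joint_pos"].round(2))
delta(RP,pl(119,0,56))
E
```

```text
clock: 3.45
position: [491.2, -94.2, 199.2]
orientation: [-0.285, 0.62, 0.684, 0.259]
contact_force: [-0.3, 0.5, -0.1]
gripper_width: 94.1
grasp_force: 0.0
[ 0.92  0.82 -0.63  1.7  -0.27  1.13  0.63]
shift tool [-41.7  -0.4  42.4] turn deg [ 0.15 -0.23 -0.06]
```

```bash
python3 -m jog '[{"jaw":1,"tx":0,"ty":0,"tz":-30,"wx":0.3,"wy":-9,"wz":-0.7},{"jaw":1,"tx":0,"ty":0,"tz":-20,"wx":0.3,"wy":-9,"wz":-0.7},{"jaw":1,"tx":0,"ty":0,"tz":0,"wx":0.3,"wy":-9,"wz":-0.7},{"jaw":1,"tx":0,"ty":0,"tz":0,"wx":0.3,"wy":-9,"wz":-0.7},{"jaw":1,"tx":0,"ty":0,"tz":0,"wx":0.3,"wy":-9,"wz":-0.7},{"jaw":1,"tx":0,"ty":0,"tz":0,"wx":0,"wy":0,"wz":0}]' && python3 - <<'E'
from h import *
delta(RG,(630.2,-157.5,200))
E
```

```text
clock: 4.2
position: [494.4, -121.8, 237.4]
orientation: [0.0, 0.643, 0.766, 0.001]
contact_force: [-0.6, 0.9, 0.4]
gripper_width: 94.0
grasp_force: 0.0
shift tool [-58.6 127.5  37.6] turn deg [ 0.08 -0.01 -0.07]
```

```bash
python3 -m jog '[{"jaw":1,"tx":-20,"ty":43,"tz":10,"wx":0,"wy":0,"wz":0},{"jaw":1,"tx":-20,"ty":43,"tz":10,"wx":0,"wy":0,"wz":0},{"jaw":1,"tx":-19,"ty":41,"tz":10,"wx":0,"wy":0,"wz":0},{"jaw":0,"tx":0,"ty":0,"tz":0,"wx":0,"wy":0,"wz":0},{"jaw":0,"tx":0,"ty":0,"tz":0,"wx":0,"wy":0,"wz":0}]' && python3 - <<'E'
from h import *
P=pose();im=get_image("wrist");np.savez("w3",q=P[0].as_quat(),p=P[1])
delta(RG,(630.2,-157.5,125))
c=cv2.resize(im[170:350,190:380],None,fx=3,fy=3,interpolation=2)
cv2.imwrite("pics/w3c.png",cv2.convertScaleAbs(c,alpha=1.5))
E
```

```text
clock: 4.82
position: [627.7, -164.8, 205.4]
orientation: [-0.001, 0.647, 0.762, -0.0]
contact_force: [0.7, 0.2, 0.5]
gripper_width: 77.3
grasp_force: 0.0
shift tool [ 6.2  3.7 81. ] turn deg [-0.09 -0.07 -0.62]
```

View pics/w3c.png

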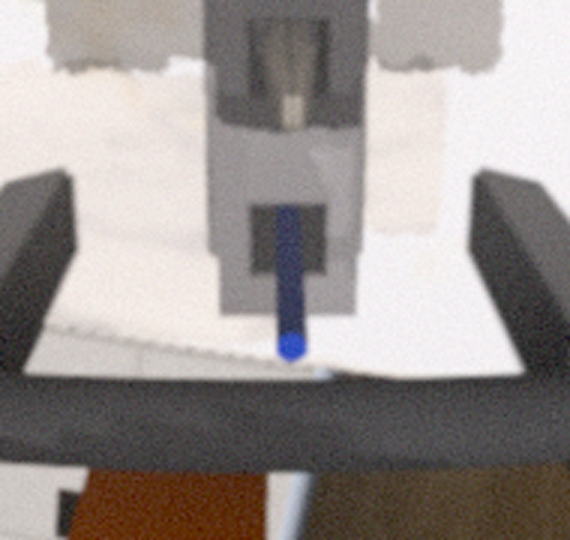

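The forceps' tip is at crop (293,108), about pixel (287.5,206), and its body fills the well behind. The pen tip is at (291,345).

```bash
python3 - <<'E'
from h import *
d=np.load("w3.npz");P=(R.from_quat(d["q"]),d["p"])
for k in [(293,98),(293,125)]:
  o,v=wray((190+(k[0]-1)/3,170+(k[1]-1)/3),P)
  print(plane(o,v,141))
o,v=wray((190+(291-1)/3,170+(345-1)/3),P);print("pen",plane(o,v,147))
delta(RG,(630.2,-157.5,125)); print(P[0].as_matrix().round(3))
E
```

```text
[ 629.58081878 -152.10967637  141.        ]
[ 630.69340984 -158.6713882   141.        ]
pen [ 639.57203139 -214.12691161  147.        ]
shift tool [ 6.2  3.7 81. ] turn deg [-0.09 -0.07 -0.62]
[[-0.163  0.987 -0.002]
 [ 0.987  0.163  0.002]
 [ 0.002 -0.002 -1.   ]]
```

```bash
python3 -m jog '[{"jaw":0,"tx":7,"ty":4,"tz":0,"wx":0,"wy":0,"wz":-0.6},{"jaw":0,"tx":0,"ty":0,"tz":20,"wx":0,"wy":0,"wz":0},{"jaw":0,"tx":0,"ty":0,"tz":30,"wx":0,"wy":0,"wz":0},{"jaw":0,"tx":0,"ty":0,"tz":20,"wx":0,"wy":0,"wz":0},{"jaw":0,"tx":0,"ty":0,"tz":10,"wx":0,"wy":0,"wz":0},{"jaw":0,"tx":0,"ty":0,"tz":0,"wx":0,"wy":0,"wz":0},{"jaw":0,"tx":0,"ty":0,"tz":0,"wx":0,"wy":0,"wz":0}]' && python3 - <<'E'
from h import *
delta(RG,(630.2,-156.8,125))
E
```

```text
clock: 5.75
position: [632.5, -155.6, 127.5]
orientation: [0.001, 0.642, 0.767, 0.001]
contact_force: [0.5, 0.1, -0.1]
gripper_width: 47.0
grasp_force: 0.0
shift tool [-0.8 -2.5  2.5] turn deg [0.1  0.03 0.11]
```

```bash
python3 -m jog '[{"jaw":0,"tx":-0.8,"ty":-2.5,"tz":2.5,"wx":0,"wy":0,"wz":0},{"jaw":-1,"tx":0,"ty":0,"tz":0,"wx":0,"wy":0,"wz":0},{"jaw":-1,"tx":0,"ty":0,"tz":0,"wx":0,"wy":0,"wz":0},{"jaw":-1,"tx":0,"ty":0,"tz":0,"wx":0,"wy":0,"wz":0},{"jaw":-1,"tx":0,"ty":0,"tz":0,"wx":0,"wy":0,"wz":0},{"jaw":-1,"tx":0,"ty":0,"tz":0,"wx":0,"wy":0,"wz":0},{"jaw":-1,"tx":0,"ty":0,"tz":0,"wx":0,"wy":0,"wz":0}]'; python3 -c "
from h import *
print(readout.state()['gripper_width'],pose()[1])"
```

```text
clock: 6.62
position: [629.4, -156.9, 123.8]
orientation: [-0.0, 0.642, 0.767, -0.0]
contact_force: [0.8, -0.1, -0.3]
gripper_width: 15.9
grasp_force: 30.0
15.863011200223504 [ 629.43177433 -156.86805701  123.84286055]
```

```bash
python3 -m jog '[{"jaw":-1,"tx":0,"ty":0,"tz":-10,"wx":0,"wy":0,"wz":0},{"jaw":-1,"tx":0,"ty":0,"tz":-20,"wx":0,"wy":0,"wz":0},{"jaw":-1,"tx":0,"ty":0,"tz":-25,"wx":0,"wy":0,"wz":0},{"jaw":-1,"tx":0,"ty":0,"tz":-25,"wx":0,"wy":0,"wz":0},{"jaw":-1,"tx":0,"ty":0,"tz":-25,"wx":0,"wy":0,"wz":0},{"jaw":-1,"tx":0,"ty":0,"tz":-15,"wx":0,"wy":0,"wz":0},{"jaw":-1,"tx":0,"ty":0,"tz":0,"wx":0,"wy":0,"wz":0},{"jaw":-1,"tx":0,"ty":0,"tz":0,"wx":0,"wy":0,"wz":0}]'; python3 - <<'E'
from h import *
cv2.imwrite("pics/s4.png",cv2.resize(get_image("scene")[90:300,200:400],None,fx=2.8,fy=2.8,interpolation=2))
delta(RP,pl(118,0,60))
E
```

```text
clock: 7.62
position: [628.8, -156.9, 243.0]
orientation: [-0.001, 0.642, 0.767, -0.0]
contact_force: [-0.1, -0.2, -1.0]
gripper_width: 15.9
grasp_force: 30.0
shift tool [  90.  -124.2  101.2] turn deg [-1.81 44.94  4.06]
```

View pics/s4.png

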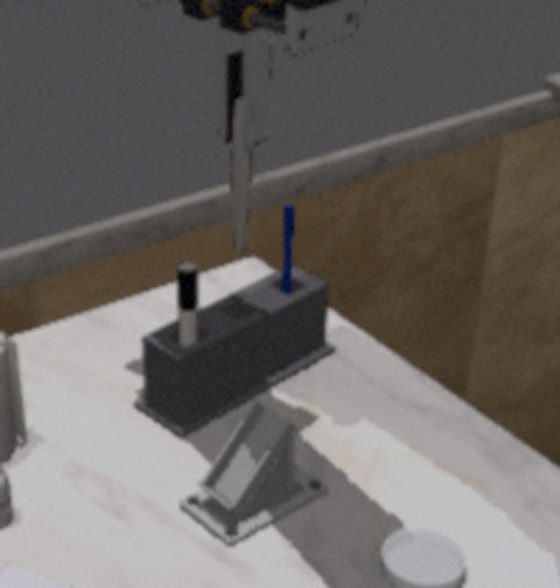

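The forceps hang straight in the jaws, fully clear, lower end at crop (240,250). The marker and pen are still in place.

```bash
python3 - <<'E'
from h import *
Rt,p=pose();c=camera_info("scene")
for L in (110,114,118): print(L,cv2.projectPoints((p+Rt.apply([0,0,L])).reshape(1,3),c["rvec"],c["tvec"],c["camera_matrix"],None)[0].ravel())
E
python3 -m jog '[{"jaw":-1,"tx":0,"ty":-20,"tz":0,"wx":0,"wy":0,"wz":0},{"jaw":-1,"tx":0,"ty":-35,"tz":0,"wx":0,"wy":0,"wz":0},{"jaw":-1,"tx":10,"ty":-35,"tz":0,"wx":0,"wy":0,"wz":0},{"jaw":-1,"tx":30,"ty":-24,"tz":0,"wx":0,"wy":0,"wz":0},{"jaw":-1,"tx":30,"ty":-10,"tz":0,"wx":0,"wy":0,"wz":0},{"jaw":-1,"tx":20,"ty":0,"tz":0,"wx":0,"wy":0,"wz":0},{"jaw":-1,"tx":0,"ty":0,"tz":0,"wx":-0.3,"wy":6,"wz":0.6},{"jaw":-1,"tx":0,"ty":0,"tz":0,"wx":-0.3,"wy":8,"wz":0.7}]' && python3 -m jog '[{"jaw":-1,"tx":0,"ty":0,"tz":0,"wx":-0.3,"wy":8,"wz":0.7},{"jaw":-1,"tx":0,"ty":0,"tz":0,"wx":-0.3,"wy":8,"wz":0.7},{"jaw":-1,"tx":0,"ty":0,"tz":0,"wx":-0.3,"wy":8,"wz":0.7},{"jaw":-1,"tx":0,"ty":0,"tz":0,"wx":-0.3,"wy":7,"wz":0.7},{"jaw":-1,"tx":0,"ty":0,"tz":0,"wx":0,"wy":0,"wz":0},{"jaw":-1,"tx":0,"ty":0,"tz":0,"wx":0,"wy":0,"wz":0}]'; python3 - <<'E'
from h import *
delta(RP,pl(118,0,40))
E
```

```text
110 [285.20650794 177.54416226]
114 [285.19042828 179.08283216]
118 [285.17442139 180.61453903]
clock: 8.68
position: [491.5, -88.0, 244.0]
orientation: [-0.092, 0.644, 0.755, 0.084]
contact_force: [-0.6, -0.6, -1.3]
gripper_width: 15.6
grasp_force: 30.0
clock: 9.43
position: [491.5, -89.1, 244.1]
orientation: [-0.283, 0.619, 0.686, 0.257]
contact_force: [0.5, 0.5, -0.6]
gripper_width: 15.9
grasp_force: 30.0
shift tool [-92.8  -1.4  71.8] turn deg [0.02 0.02 0.13]
```

```bash
python3 -m jog '[{"jaw":-1,"tx":-15,"ty":-0.4,"tz":12,"wx":0,"wy":0,"wz":0},{"jaw":-1,"tx":-25,"ty":-1,"tz":20,"wx":0,"wy":0,"wz":0},{"jaw":-1,"tx":-25,"ty":0,"tz":20,"wx":0,"wy":0,"wz":0},{"jaw":-1,"tx":-20,"ty":0,"tz":14,"wx":0,"wy":0,"wz":0},{"jaw":-1,"tx":-8,"ty":0,"tz":4,"wx":0,"wy":0,"wz":0},{"jaw":-1,"tx":0,"ty":0,"tz":0,"wx":0,"wy":0,"wz":0},{"jaw":-1,"tx":0,"ty":0,"tz":0,"wx":0,"wy":0,"wz":0}]'; python3 - <<'E'
from h import *
delta(RP,pl(118,0,6.5))
im=get_image("scene")[180:300,230:350];t=get_image("top")[150:250,260:360]
c=np.zeros((480,800,3),np.uint8);c[:,:400]=cv2.resize(im,(480,480),interpolation=2)[:,:400];c[:400,400:]=cv2.convertScaleAbs(cv2.resize(t,(400,400),interpolation=2),alpha=1.5)
cv2.imwrite("pics/p5.png",c)
E
```

```text
clock: 10.3
position: [492.5, -106.1, 129.5]
orientation: [-0.283, 0.619, 0.686, 0.257]
contact_force: [-0.9, 0.2, 0.6]
gripper_width: 16.1
grasp_force: 30.0
shift tool [-33.3  -0.5   2.7] turn deg [0.11 0.02 0.14]
```

View pics/p5.png

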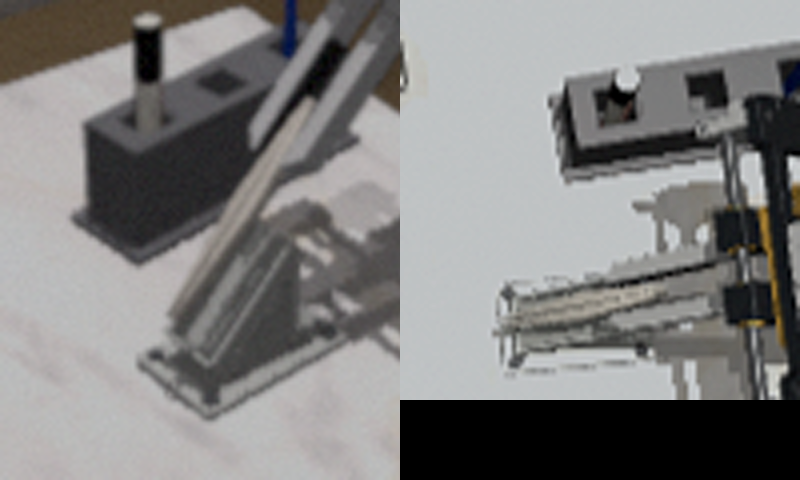

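The forceps are parallel to the channel and lie over it: the scene crop shows the lower end at (178,315) above the lip, and the top crop shows it centred. I'll lower them.

```bash
python3 -m jog '[{"jaw":-1,"tx":-8,"ty":-0.5,"tz":1,"wx":0,"wy":0,"wz":0},{"jaw":-1,"tx":-10,"ty":0,"tz":1,"wx":0,"wy":0,"wz":0},{"jaw":-1,"tx":-7,"ty":0,"tz":0,"wx":0,"wy":0,"wz":0},{"jaw":-1,"tx":-3,"ty":0,"tz":0,"wx":0,"wy":0,"wz":0},{"jaw":-1,"tx":0,"ty":0,"tz":0,"wx":0,"wy":0,"wz":0},{"jaw":-1,"tx":0,"ty":0,"tz":0,"wx":0,"wy":0,"wz":0}]'; python3 - <<'E'
from h import *
delta(RP,pl(118,0,6.5))
E
```

```text
clock: 11.15
position: [493.5, -124.4, 107.6]
orientation: [-0.284, 0.619, 0.686, 0.257]
contact_force: [0.5, 0.3, 0.1]
gripper_width: 15.6
grasp_force: 30.0
shift tool [-4.8  0.5  0.2] turn deg [ 0.08 -0.04  0.08]
```

```bash
for i in 1 2 3; do :; done; python3 -m jog '[{"jaw":-1,"tx":-1.5,"ty":0.5,"tz":0,"wx":0,"wy":0,"wz":0},{"jaw":-1,"tx":-1.5,"ty":0,"tz":0,"wx":0,"wy":0,"wz":0},{"jaw":-1,"tx":0,"ty":0,"tz":0,"wx":0,"wy":0,"wz":0}]'; python3 -m jog '[{"jaw":-1,"tx":-1,"ty":0,"tz":0,"wx":0,"wy":0,"wz":0},{"jaw":-1,"tx":0,"ty":0,"tz":0,"wx":0,"wy":0,"wz":0}]'; python3 -m jog '[{"jaw":-1,"tx":-1,"ty":0,"tz":0,"wx":0,"wy":0,"wz":0},{"jaw":-1,"tx":0,"ty":0,"tz":0,"wx":0,"wy":0,"wz":0}]'; python3 -c "
from h import *
delta(RP,pl(118,0,4.5))"
```

```text
clock: 11.52
position: [494.1, -126.8, 105.2]
orientation: [-0.284, 0.619, 0.685, 0.257]
contact_force: [-0.4, 0.2, -0.0]
gripper_width: 15.8
grasp_force: 30.0
clock: 11.78
position: [494.1, -127.5, 104.5]
orientation: [-0.284, 0.619, 0.685, 0.257]
contact_force: [0.3, -0.1, -0.7]
gripper_width: 15.8
grasp_force: 30.0
clock: 12.02
position: [494.2, -128.2, 103.8]
orientation: [-0.284, 0.619, 0.685, 0.257]
contact_force: [-0.7, -0.1, 0.7]
gripper_width: 15.6
grasp_force: 30.0
shift tool [-1.4  0.1  0.2] turn deg [ 0.08 -0.03  0.05]
```

```bash
python3 -m jog '[{"jaw":-1,"tx":-1,"ty":0,"tz":0,"wx":0,"wy":0,"wz":0},{"jaw":-1,"tx":0,"ty":0,"tz":0,"wx":0,"wy":0,"wz":0}]' | grep -E "pos|contact"; python3 -m jog '[{"jaw":-1,"tx":-0.7,"ty":0,"tz":0,"wx":0,"wy":0,"wz":0},{"jaw":-1,"tx":0,"ty":0,"tz":0,"wx":0,"wy":0,"wz":0}]'| grep -E "pos|contact"
```

```text
position: [494.3, -128.4, 103.5]
contact_force: [0.6, 0.9, 0.8]
position: [494.3, -128.5, 103.4]
contact_force: [-0.0, 1.6, 4.4]
```

```bash
python3 -m jog '[{"jaw":-1,"tx":-0.7,"ty":0,"tz":0,"wx":0,"wy":0,"wz":0},{"jaw":-1,"tx":0,"ty":0,"tz":0,"wx":0,"wy":0,"wz":0}]'| grep -E "pos|contact"
```

```text
position: [494.4, -128.6, 103.3]
contact_force: [0.1, 1.7, 6.3]
```

Light contact of about 6 N. I'll ease off and release.

```bash
python3 -m jog '[{"jaw":-1,"tx":1,"ty":0,"tz":0,"wx":0,"wy":0,"wz":0},{"jaw":-0.5,"tx":0,"ty":0,"tz":0,"wx":0,"wy":0,"wz":0},{"jaw":-0.3,"tx":0,"ty":0,"tz":0,"wx":0,"wy":0,"wz":0},{"jaw":0,"tx":0,"ty":0,"tz":0,"wx":0,"wy":0,"wz":0},{"jaw":0,"tx":0,"ty":0,"tz":0,"wx":0,"wy":0,"wz":0},{"jaw":0,"tx":0,"ty":0,"tz":0,"wx":0,"wy":0,"wz":0}]' && python3 -m jog '[{"jaw":0,"tx":0,"ty":0,"tz":-15,"wx":0,"wy":0,"wz":0},{"jaw":0,"tx":0,"ty":0,"tz":-30,"wx":0,"wy":0,"wz":0},{"jaw":0,"tx":0,"ty":0,"tz":-30,"wx":0,"wy":0,"wz":0},{"jaw":0,"tx":0,"ty":0,"tz":-30,"wx":0,"wy":0,"wz":0},{"jaw":0,"tx":0,"ty":0,"tz":0,"wx":0,"wy":0,"wz":0},{"jaw":0,"tx":0,"ty":0,"tz":0,"wx":0,"wy":0,"wz":0}]'; python3 - <<'E'
from h import *
im=get_image("scene")[180:300,230:350];t=get_image("top")[150:250,260:360]
c=np.zeros((480,800,3),np.uint8);c[:,:400]=cv2.resize(im,(480,480),interpolation=2)[:,:400];c[:400,400:]=cv2.convertScaleAbs(cv2.resize(t,(400,400),interpolation=2),alpha=1.5)
cv2.imwrite("pics/p6.png",c)
E
```

```text
clock: 13.52
position: [494.4, -129.2, 102.8]
orientation: [-0.283, 0.619, 0.686, 0.257]
contact_force: [0.0, -0.4, 0.7]
gripper_width: 46.7
grasp_force: 0.0
clock: 14.28
position: [501.3, -202.3, 176.8]
orientation: [-0.284, 0.619, 0.686, 0.257]
contact_force: [-0.4, -0.4, -0.1]
gripper_width: 47.2
grasp_force: 0.0
```

View pics/p6.png

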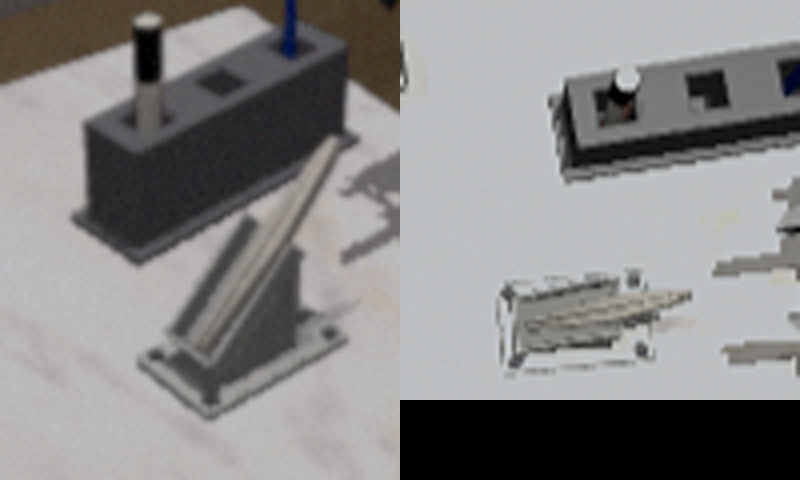

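The forceps lie in the channel with the lower end at the lip. The top crop shows the ends at about (520,327) and (690,294). I'll check the angle.

```bash
python3 - <<'E'
from h import *
T=lambda u,v:ray("top",(260+(u-400)/4,150+v/4));S=lambda u,v:ray("scene",(230+u/4,180+v/4))
def hit(r,h=4.5):
    o,d=r;return (lambda q:((q-O)@X,(q-O)@Y,(q-O)@Z))(o+d*((h-(o-O)@Z)/(d@Z)))
for k in [(521,327),(690,294)]:print(np.round(hit(T(*k)),1))
for k in [(205,347),(335,140)]:print(np.round(hit(S(*k)),1))
E
```

```text
[-7.2 -1.8  4.5]
[133.7  -2.5   4.5]
[ 1.2 -2.5  4.5]
[ 1.289e+02 -1.000e-01  4.500e+00]
```

```bash
python3 -c "
from plant import order
print(order.close_job())"
```

```text
the job is handed in; nothing more can be done
None
```

The forceps are out of the holder and lying lengthwise in the channel with their lower end at the lip, released and clear of the arm; the marker and pen still stand in their wells, and I handed the job in about 14 s into the 35 s limit, with no verdict returned.

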